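Centre-punch the drill spot on a bracket blank

ROBOT

A 6-joint arm with a two-finger parallel gripper is mounted at the origin on the work surface. World frame = base frame: x ahead of the robot, y to its left, z up, the work surface at z = 0. Lengths are in m, angles in rad, forces in N, time in s.
With the tool pointing down it reaches from about 0.325 to 0.925 m from the base axis. Payload 3.1 kg.
Tool frame: the origin (TCP) lies at the very end of the fingers, on their centre line; the grasp point (between the pads) lies 19 mm behind it; z points along the fingers, x is the direction in which the jaws open and shut, and the axes are right-handed (so a half turn about z gives the same grasp; the last joint's range is limited). The gripper opens to 85 mm and grips with 20 to 120 N. Pads are 22 mm wide; open, the fingers measure 114 mm over their backs; the gripper's body (76 mm by 85 mm) begins 54 mm behind the grasp point. The pads swing forward as they close: fully open they stand 13 mm farther back than shut.
Start: joints at [-1.345, 0.217, 1.613, -0, 1.311, -0.112], TCP at [0.207, -0.59, 0.231] pointing down, gripper open.
Joint ranges: [-2.75, 2.75], [-0.78, 2.1], [0.31, 2.55], [-1.13, 4.27], [0.13, 2.63], [-2.58, 2.58]. Speed limits (rad/s): [2.79, 2.79, 3.14, 3.14, 3.14, 3.14].

INTERFACE

Orientations are given as a unit quaternion [x, y, z, w].
In Python, from workcell import r gives the robot as it stands.
- The arm moves only by the tool send_rows, never from a script. Its argument "plan" is a list of rows, each an object of numbers: "gripper": the opening, from 0 (shut) to 1 (fully open); "dx", "dy", "dz": the shift along the tool's x, y, z as a fraction of full scale; "ax", "ay", "az": the turn, a rotation vector about the tool's x, y, z as a fraction of full scale. A call has exactly 10 rows; each row is the pose to reach, as a shift and turn from the pose commanded when the call began, along the tool's axes at that moment; what a row does not reach only later rows make up. Full scale, the value 1, is 0.25 m for a shift and 30 degrees for a turn. A row lasts 1/8 s, in which the tool goes at most 62.5 mm and 10.7 degrees, less where a joint would pass 70% of its speed; a pose out of reach is approached as far as the arm can. A call with a number of a shift or a turn outside -1 to 1 is refused whole. A call with a gripper value outside its range is refused whole. The fingers move at their own pace and stop on an object; "grip_force" is the grip in N (left out, the last holds). Time passes only in rows, so rows that repeat a pose let the fingers close, or fill a call up. It gives the time, the measured TCP pose, the force and the opening at its end, in the units of the state.
- r.state(): the state, without advancing time (a new reading comes with each control period).
- r.capture(name): name is "side" or "top" or "wrist"; returns a dict with "img" (384x512x3 uint8, red, green, blue), "fov_y" (degrees; the focal length in pixels is half the picture's height over the tangent of half this angle, whatever the lens; pixels are square), "cx", "cy" (the principal point, pixels), "distortion" ([k1, k2, p1, p2, k3] as OpenCV has them; the pictures are not rectified), "position" and "attitude" of the camera in the world; the wrist camera has in their place "mount" (4x4, takes a point from camera to tool coordinates, whose origin is the TCP and whose axes are the tool frame's). Camera axes: x right, y up, looking along -z (the intrinsics and any distortion apply to the point x, -y, -z); pixel columns grow to the right and rows downward; lengths in m; the calibration is good to about 2 mm. A picture is of the moment at which its call begins: read the wrist's pose just before it. There is no depth.
- r.job_done(): hands the job in, once; it reports no verdict.
Trained networks look in the newest picture that a camera, given by its name, has taken for a name from the list of things; names that differ only in an ending like _2 or _b are one class to them, and where a whole thing is asked for, a point or a joint stands for the part that bears it (a point fixed in the world has none). Each returns a list of dicts, best first, with "score" (0 to 1); they miss things now and then, are a little off and sometimes report something else, mostly with a low value. They report only what shows in the picture. A call takes as long as a camera call. They do not tell look-alikes from the thing itself.
- r.masks_of(camera, name): "mask" (384x512 bool, what is visible of it) and "rect" ([left, top, width, height] in pixels, round what is visible of it).
- r.spot_point(camera, name): "at" ([column, row] in pixels: a listed point, or the origin of a listed thing).
The state is a dict: "time_s": time; "joint_pos": joint angles; "joint_vel": joint speeds; "tau": joint torques, N m; "eef_pos": TCP position; "ee_rot": TCP orientation; "ft_force": force on the tool from outside, world axes, zero at the start; "wrist_torque": the same for the moment, N m; "grip_width": finger opening in m.
Only numpy, scipy, OpenCV 4.12 (cv2) and the standard library are available. Lean on these libraries where they do the work, as an engineer would, in place of code of your own. Each camera call takes 0.05 s, during which the arm holds its last target. There are 200 camera calls.

TASK

Take the spring-loaded centre punch (the tool with the flange) out of its stand, hold it upright with its point on the scribed cross of the bracket blank and press it straight down until the spring inside snaps; ease off as soon as it snaps, never leaning hard on the work. Then put the punch back in its own stand, standing upright with its flange down on the stand, and leave the blank where it lies and everything else alone.

Things in the scene. Friction and masses are not known exactly. Their poses are not given: they have to be found in the camera images.
- punch_grip (a point): The centre punch, a 0.37 kg steel tool upright in its stand, z up its axis. The point is on the axis, 36 mm above the flange's underside, in a plain round barrel 16 mm in diameter that runs from 31 mm below to 24 mm above it. On top is a brass cap, 21 mm in diameter, up to 32 mm above the point. Take it by the barrel.
- punch_flange (a point): Centre of the underside of the punch's flange (32 mm in diameter, 5 mm thick). Below it: a barrel 15 mm in diameter, 22 mm long, then the springy nose, 7 mm in diameter with a tapered point. How far the nose stands out is not known beforehand: the tip lies anywhere from 40 to 60 mm below the flange's underside, so the touch must be felt.
- punch_snap (a joint): Travel in m of the release inside the punch, unseen: 0 while loading, about 0.0045 once snapped, 0 again when lifted clear. Pressed, the nose gives from about 3 N on, 1.6 N per mm; at about 13 N, some 6 mm after the touch, it snaps and the force drops at once to about 8 N. Pressing on some 4 mm more meets a hard end stop.
- stand: The punch's own stand, a fixed aluminium block 70 x 70 x 66 mm with an upright through hole, 21 mm in diameter, in the middle of its top. Origin: centre of its underside, on the table; z up. With the flange resting on the top, the grip point is 102 mm above the origin. A twin block holds another tool.
- mark (a point): Centre of the scribed X-shaped cross (lines 26 mm long) on the upper face of the bracket blank, where the punch must be pressed. The blank is a loose flat plate 100 x 50 x 6 mm with a 12 mm hole through its other half, 55 mm from the cross, and lies on a steel block 25 mm high, so the cross is about 31 mm above the table. z up, x along the blank's length.
- blank: The bracket blank itself, a loose plate, 0.25 kg. Origin: centre of its underside; the cross is 25 mm along its +x, the hole 30 mm along its -x. It must stay where it lies.
- drift: Another tool, not wanted: a plain straight rod 17 mm in diameter and 132 mm long without a flange, standing in the twin stand. Origin: centre of its lower end. Leave it alone.
- bracket: A finished L-shaped bracket, 65 x 45 mm and 40 mm high, lying nearest the robot. Origin: centre of the underside of its base. Leave it alone.
There are look-alikes about, which are no part of the job. Leave any orange or purple look-alike of the part that bears punch_grip alone.

How it is judged:
By the outcome, as a careful person would: the job done as asked, in the order asked, and still so for the second after the job is handed in, with the robot touching nothing.
It also fails if it takes over 64 s, if anything falls off the work surface, if the arm or the gripper's body presses on something with over 40 N, if the wrist force passes 120 N, or if a joint passes its speed limit or range.

## Working session

There is one attempt and no reset: what is moved stays moved. The work goes in short steps, Python scripts to look and compute and a tool call to move; the robot and the scene stay as the last step left them, time stands still between calls to the robot, and variables do not carry over. Pictures are saved under pics/ and viewed, about 8 in all and at most 12, crops included, and the job is handed in when it is done.

Besides the shell and the picture viewer there is one more tool, called after ">>>" in YAML: its name, and indented under it one key for each argument. send_rows: Moves the arm, as the interface text tells. Shift numbers are shares of 0.25 m and turn numbers shares of 30 degrees, none past 1 either way. Its arguments: {"type":"object","properties":{"plan":{"type":"array"},"grip_force":{"type":"number"}},"required":["plan"]}

```bash
ls; mkdir -p pics
cat > h.py <<'E'
import numpy as np, cv2
from scipy.spatial.transform import Rotation as R
from workcell import r
def cam(c, st=None):
    h,w=c["img"].shape[:2]; f=h/2/np.tan(np.radians(c["fov_y"])/2)
    K=np.array([[f,0,c["cx"]],[0,f,c["cy"]],[0,0,1.]])
    if "mount" in c:
        T=np.eye(4);T[:3,:3]=R.from_quat(st["ee_rot"]).as_matrix();T[:3,3]=st["eef_pos"]
        M=T@np.array(c["mount"]); Rm,p=M[:3,:3],M[:3,3]
    else:
        a=np.array(c["attitude"]); Rm=a if a.shape==(3,3) else R.from_quat(a).as_matrix(); p=np.array(c["position"])
    return K,np.array(c["distortion"],float),Rm@np.diag([1,-1,-1.]),p
def ray(C,px):
    K,D,Rm,p=C
    u=cv2.undistortPoints(np.array([[px]],float),K,D)[0,0]
    return p,Rm@np.array([u[0],u[1],1])
def on_z(C,px,z):
    p,d=ray(C,px); return p+d*(z-p[2])/d[2]
def proj(C,X):
    K,D,Rm,p=C
    return cv2.projectPoints((Rm.T@(np.array(X,float)-p)).reshape(1,1,3),np.zeros(3),np.zeros(3),K,D)[0][0,0]
def tri(rays):
    A=np.zeros((3,3));b=np.zeros(3)
    for p,d in rays:
        d=d/np.linalg.norm(d);P=np.eye(3)-np.outer(d,d);A+=P;b+=P@p
    return np.linalg.solve(A,b)
def save(img,name): cv2.imwrite("pics/"+name,cv2.cvtColor(img,cv2.COLOR_RGB2BGR))
E
python3 - <<'E'
from h import *
np.set_printoptions(precision=4,suppress=True)
st=r.state(); print(st)
ims=[]
for n in ["side","top","wrist"]:
    st=r.state();c=r.capture(n);ims.append(c["img"]); C=cam(c,st)
    print(n,{k:v for k,v in c.items() if k in("fov_y","position","distortion")})
    for t in ["punch_grip","punch_flange","stand","mark","blank","drift","bracket"]:
        z={"punch_grip":.102,"punch_flange":.066,"stand":0,"mark":.031,"blank":.025,"drift":0,"bracket":0}[t]
        print(t,[(np.round(d["at"],1).tolist(),round(d["score"],2),on_z(C,d["at"],z)[:2].round(3).tolist()) for d in r.spot_point(n,t)])
save(ims[0],"side.png");save(ims[1],"top.png");save(ims[2],"wrist.png")
E
```

```text
pics
{'time_s': 0.0, 'joint_pos': array([-1.3452,  0.2177,  1.615 , -0.    ,  1.3113, -0.1122]), 'joint_vel': array([-0.0016, -0.0005, -0.0003, -0.0002,  0.001 ,  0.0004]), 'tau': array([  0.0002, -39.6841, -30.3858,  -0.0001,   0.0098,  -0.    ]), 'eef_pos': array([ 0.2069, -0.5889,  0.23  ]), 'ee_rot': array([ 0.8159, -0.5782, -0.0009, -0.0008]), 'ft_force': array([ 0.8721,  0.4945, -0.5078]), 'wrist_torque': array([0.0222, 0.0037, 0.0053]), 'grip_width': 0.08494472680220853}
side {'fov_y': 42.93208307744617, 'distortion': array([-0.0843,  0.    ,  0.    ,  0.    ,  0.    ]), 'position': array([0.1496, 0.8409, 1.1001])}
punch_grip [([276.3, 255.4], 0.83, [0.33, 0.26]), ([309.7, 330.2], 0.74, [0.2, 0.41]), ([225.7, 229.5], 0.65, [0.472, 0.236]), ([169.9, 228.4], 0.65, [0.602, 0.284])]
punch_flange [([282.0, 266.8], 0.77, [0.313, 0.265]), ([183.4, 232.2], 0.63, [0.581, 0.261]), ([298.0, 340.6], 0.62, [0.218, 0.426]), ([227.1, 233.1], 0.59, [0.476, 0.223])]
stand [([229.0, 246.8], 0.86, [0.475, 0.222])]
mark [([214.9, 165.0], 0.79, [0.617, -0.005])]
blank [([227.1, 167.3], 0.77, [0.58
[... 237 characters left out ...]
178.1], 0.61, [0.476, 0.241]), ([206.0, 224.4], 0.58, [0.333, 0.193]), ([194.7, 133.0], 0.56, [0.617, 0.216]), ([152.5, 274.2], 0.53, [0.198, 0.355])]
punch_flange [([195.9, 231.3], 0.77, [0.319, 0.228]), ([195.4, 182.2], 0.63, [0.47, 0.223]), ([143.9, 267.2], 0.53, [0.221, 0.389]), ([193.5, 143.0], 0.45, [0.597, 0.225])]
stand [([195.0, 184.5], 0.84, [0.479, 0.233])]
mark [([264.4, 137.6], 0.64, [0.612, 0.0])]
blank [([269.9, 144.5], 0.56, [0.589, -0.016])]
drift []
bracket [([271.3, 209.4], 0.56, [0.382, -0.006])]
wrist {'fov_y': 67.61271820111192, 'distortion': array([-0.0354,  0.    ,  0.    ,  0.    ,  0.    ])}
punch_grip []
punch_flange []
stand []
mark []
blank []
drift []
bracket []
```

Run:
```python
import cv2
a=cv2.imread("pics/top.png")[100:300,120:380];b=cv2.imread("pics/side.png")[130:360,150:400]
cv2.imwrite("pics/topc.png",cv2.resize(a,None,fx=3,fy=3,interpolation=cv2.INTER_CUBIC))
cv2.imwrite("pics/sidec.png",cv2.resize(b,None,fx=2.6,fy=2.6,interpolation=cv2.INTER_CUBIC))
```

```text
(no output)
```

View pics/topc.png

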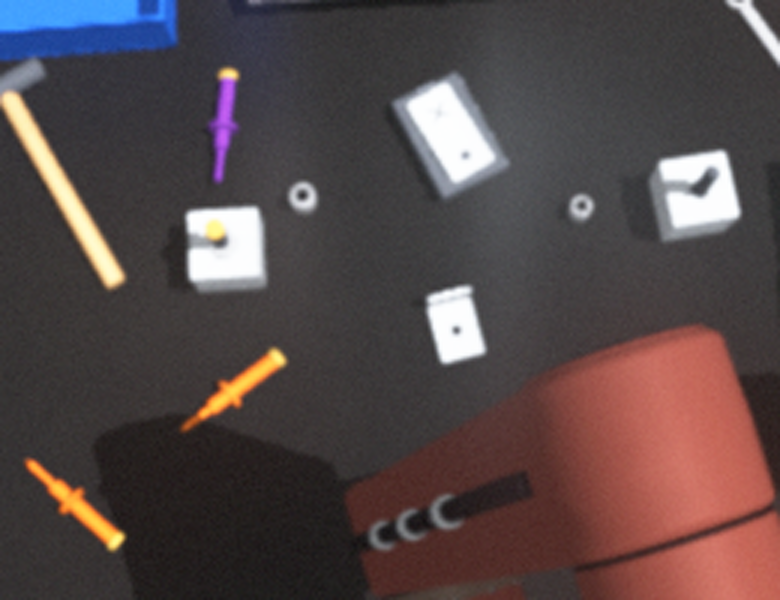

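View pics/sidec.png

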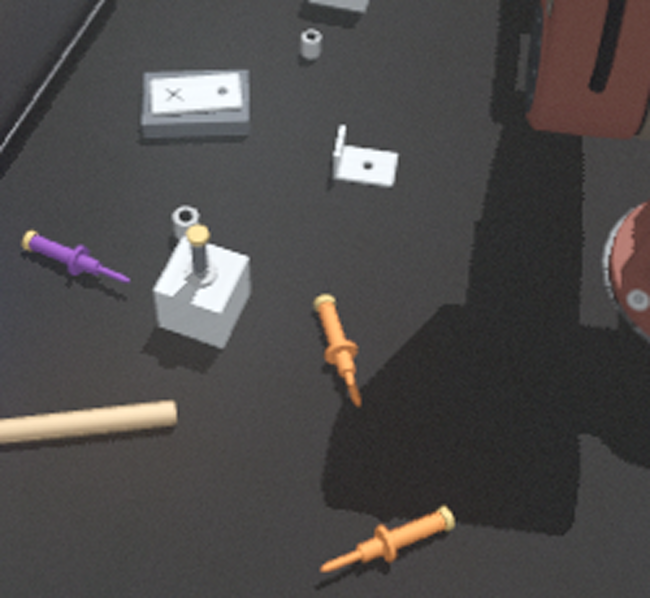

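The crops show five punch-like things (top-image pixels):
- **Upright tool in a stand (192,178):** brass cap, flange on the block.
- **Two orange look-alikes lying down, (206,224) and (152,274), and one purple (195,135):** not to be touched.
- **Dark plain rod in the twin stand (355,162):** no flange, so this is the drift.

The upright tool at about (0.475, 0.23) fits. I'll confirm it with the wrist camera. The cross is at about (266,137), on the far-left half of the blank.

>>> send_rows:
  plan:
    - {"gripper": 1, "dx": -0.1, "dy": -0.1, "dz": -0.03, "az": -0.12}
    - {"gripper": 1, "dx": -0.22, "dy": -0.24, "dz": -0.06, "az": -0.26}
    - {"gripper": 1, "dx": -0.35, "dy": -0.38, "dz": -0.1, "az": -0.4}
    - {"gripper": 1, "dx": -0.48, "dy": -0.52, "dz": -0.1, "az": -0.55}
    - {"gripper": 1, "dx": -0.61, "dy": -0.66, "dz": -0.1, "az": -0.7}
    - {"gripper": 1, "dx": -0.73, "dy": -0.8, "dz": -0.1, "az": -0.85}
    - {"gripper": 1, "dx": -0.82, "dy": -0.9, "dz": -0.1, "az": -0.95}
    - {"gripper": 1, "dx": -0.86, "dy": -0.94, "dz": -0.1, "az": -1}
    - {"gripper": 1, "dx": -0.86, "dy": -0.94, "dz": -0.1, "az": -1}
    - {"gripper": 1, "dx": -0.86, "dy": -0.94, "dz": -0.1, "az": -1}

```text
invalid input at $.plan[0]: expected keys gripper, dx, dy, dz, ax, ay, az
```

```bash
cat >> h.py <<'E'
def yawR(y): # tool down, tool x at world angle y (deg)
    return R.from_euler("z",y,degrees=True)*R.from_quat([1,0,0,0])
def go(xyz,yaw,st=None):
    st=st or r.state(); R0=R.from_quat(st["ee_rot"])
    d=R0.inv().apply(np.array(xyz)-st["eef_pos"])/.25
    w=(R0.inv()*yawR(yaw)).as_rotvec(degrees=True)/30
    print("d",d.round(4),"a",w.round(4))
def where():
    st=r.state(); x=R.from_quat(st["ee_rot"]).as_matrix()
    print("t",round(st["time_s"],2),"tcp",st["eef_pos"].round(4),"yaw",round(float(np.degrees(np.arctan2(x[1,0],x[0,0]))),2),"toolz",x[:,2].round(4),"F",st["ft_force"].round(2),"w",round(st["grip_width"],4),"q",st["joint_pos"].round(2)); return st
E
python3 - <<'E'
from h import *
st=where()
c=r.capture("wrist");print(np.array(c["mount"]).round(3).tolist()); C=cam(c,st)
for t,z in [("mark",.031),("blank",.025),("drift",0)]:
    print(t,[(np.round(d["at"],1).tolist(),round(d["score"],2),on_z(C,d["at"],z)[:2].round(4).tolist()) for d in r.spot_point("wrist",t)])
print(proj(C,[.615,-.003,.031]))
go([.50,-.0,.30],19)
E
```

```text
t 1.2 tcp [ 0.2071 -0.5897  0.2313] yaw -70.65 toolz [-0.  0. -1.] F [-0.54 -0.2   0.28] w 0.0857 q [-1.35  0.22  1.61 -0.    1.31 -0.11]
[[1.0, 0.001, -0.0, -0.001], [0.001, -0.95, -0.312, -0.079], [-0.0, 0.312, -0.95, -0.143], [0.0, 0.0, 0.0, 1.0]]
mark []
blank []
drift []
[  -6.03262186 -175.50498934]
d [-1.8373 -1.8869 -0.2748] a [-0.0000e+00 -1.0000e-04 -2.9882e+00]
```

>>> send_rows:
  plan:
    - {"gripper": 1, "dx": -0.1, "dy": -0.1, "dz": -0.03, "ax": 0, "ay": 0, "az": -0.12}
    - {"gripper": 1, "dx": -0.22, "dy": -0.24, "dz": -0.06, "ax": 0, "ay": 0, "az": -0.26}
    - {"gripper": 1, "dx": -0.35, "dy": -0.38, "dz": -0.1, "ax": 0, "ay": 0, "az": -0.4}
    - {"gripper": 1, "dx": -0.48, "dy": -0.52, "dz": -0.14, "ax": 0, "ay": 0, "az": -0.55}
    - {"gripper": 1, "dx": -0.61, "dy": -0.66, "dz": -0.18, "ax": 0, "ay": 0, "az": -0.7}
    - {"gripper": 1, "dx": -0.73, "dy": -0.8, "dz": -0.22, "ax": 0, "ay": 0, "az": -0.85}
    - {"gripper": 1, "dx": -0.83, "dy": -0.88, "dz": -0.25, "ax": 0, "ay": 0, "az": -0.95}
    - {"gripper": 1, "dx": -0.9, "dy": -0.94, "dz": -0.28, "ax": 0, "ay": 0, "az": -1}
    - {"gripper": 1, "dx": -0.92, "dy": -0.94, "dz": -0.28, "ax": 0, "ay": 0, "az": -1}
    - {"gripper": 1, "dx": -0.92, "dy": -0.94, "dz": -0.28, "ax": 0, "ay": 0, "az": -1}

```text
time_s: 2.65
eef_pos: [0.3523, -0.295, 0.3011]
ee_rot: [0.938, -0.347, -0.0, 0.0]
ft_force: [-1.0, -0.0, 0.7]
grip_width: 0.0854
```

Run:
```python
from h import *
where(); go([.50,-.02,.30],19)
```

```text
t 2.65 tcp [ 0.3523 -0.295   0.3011] yaw -40.66 toolz [-3.e-04 -5.e-04 -1.e+00] F [-0.98 -0.04  0.7 ] w 0.0854 q [-0.85 -0.2   1.9  -0.    1.44 -0.14]
d [-0.2685 -1.2194  0.0038] a [ 1.0000e-03  5.0000e-04 -1.9887e+00]
```

>>> send_rows:
  plan:
    - {"gripper": 1, "dx": -0.02, "dy": -0.1, "dz": 0, "ax": 0, "ay": 0, "az": -0.12}
    - {"gripper": 1, "dx": -0.05, "dy": -0.25, "dz": 0, "ax": 0, "ay": 0, "az": -0.26}
    - {"gripper": 1, "dx": -0.09, "dy": -0.42, "dz": 0, "ax": 0, "ay": 0, "az": -0.42}
    - {"gripper": 1, "dx": -0.13, "dy": -0.6, "dz": 0, "ax": 0, "ay": 0, "az": -0.6}
    - {"gripper": 1, "dx": -0.17, "dy": -0.77, "dz": 0, "ax": 0, "ay": 0, "az": -0.77}
    - {"gripper": 1, "dx": -0.2, "dy": -0.9, "dz": 0, "ax": 0, "ay": 0, "az": -0.9}
    - {"gripper": 1, "dx": -0.22, "dy": -1, "dz": 0, "ax": 0, "ay": 0, "az": -1}
    - {"gripper": 1, "dx": -0.22, "dy": -1, "dz": 0, "ax": 0, "ay": 0, "az": -1}
    - {"gripper": 1, "dx": -0.22, "dy": -1, "dz": 0, "ax": 0, "ay": 0, "az": -1}
    - {"gripper": 1, "dx": -0.22, "dy": -1, "dz": 0, "ax": 0, "ay": 0, "az": -1}

```text
time_s: 3.9
eef_pos: [0.4734, -0.0704, 0.3011]
ee_rot: [0.996, -0.094, -0.0, 0.0]
ft_force: [-0.4, -1.2, 0.1]
grip_width: 0.0856
```

```bash
cat >> h.py <<'E'
ZZ={"punch_grip":.102,"punch_flange":.066,"stand":0,"mark":.031,"blank":.025,"drift":0,"bracket":0}
def look(names,file):
    st=where(); c=r.capture("wrist"); C=cam(c,st); save(c["img"],file)
    for t in names:
        print(t,[(np.round(d["at"],1).tolist(),round(d["score"],2),on_z(C,d["at"],ZZ[t])[:2].round(4).tolist()) for d in r.spot_point("wrist",t)])
    return C,c["img"]
E
python3 - <<'E'
from h import *
look(["mark","blank","stand","punch_grip","punch_flange","drift","bracket"],"w1.png")
go([.475,.15,.30],19)
E
```

```text
t 3.9 tcp [ 0.4734 -0.0704  0.3011] yaw -10.77 toolz [-5.e-04 -3.e-04 -1.e+00] F [-0.36 -1.2   0.05] w 0.0856 q [-0.29 -0.16  1.86 -0.    1.43 -0.11]
mark [([350.3, 90.7], 0.83, [0.6146, -0.0068]), ([190.9, 122.1], 0.18, [0.3892, -0.0069])]
blank [([331.6, 102.9], 0.94, [0.5888, -0.0185])]
stand []
punch_grip []
punch_flange []
drift []
bracket [([189.1, 119.8], 0.74, [0.3801, -0.0043])]
d [-0.1573 -0.8635  0.0054] a [ 2.000e-04 -3.000e-04 -9.887e-01]
```

>>> send_rows:
  plan:
    - {"gripper": 1, "dx": -0.02, "dy": -0.1, "dz": 0, "ax": 0, "ay": 0, "az": -0.12}
    - {"gripper": 1, "dx": -0.04, "dy": -0.25, "dz": 0, "ax": 0, "ay": 0, "az": -0.26}
    - {"gripper": 1, "dx": -0.07, "dy": -0.42, "dz": 0, "ax": 0, "ay": 0, "az": -0.42}
    - {"gripper": 1, "dx": -0.1, "dy": -0.6, "dz": 0, "ax": 0, "ay": 0, "az": -0.6}
    - {"gripper": 1, "dx": -0.13, "dy": -0.77, "dz": 0, "ax": 0, "ay": 0, "az": -0.77}
    - {"gripper": 1, "dx": -0.15, "dy": -0.9, "dz": 0, "ax": 0, "ay": 0, "az": -0.9}
    - {"gripper": 1, "dx": -0.17, "dy": -0.98, "dz": 0, "ax": 0, "ay": 0, "az": -0.99}
    - {"gripper": 1, "dx": -0.17, "dy": -0.98, "dz": 0, "ax": 0, "ay": 0, "az": -0.99}
    - {"gripper": 1, "dx": -0.17, "dy": -0.98, "dz": 0, "ax": 0, "ay": 0, "az": -0.99}
    - {"gripper": 1, "dx": -0.17, "dy": -0.98, "dz": 0, "ax": 0, "ay": 0, "az": -0.99}

```text
time_s: 5.55
eef_pos: [0.4774, 0.1784, 0.3013]
ee_rot: [0.986, 0.165, -0.0, 0.0]
ft_force: [-0.6, -0.5, 0.4]
grip_width: 0.0856
```

Run:
```python
from h import *
C,im=look(["stand","punch_grip","punch_flange","drift"],"w2.png")
for X in ([.475,.23,.102],[.475,.23,.066]): print(proj(C,X))
save(cv2.resize(im[0:260,120:460],None,fx=2.2,fy=2.2,interpolation=cv2.INTER_CUBIC),"w2c.png")
```

```text
t 5.55 tcp [0.4774 0.1784 0.3013] yaw 18.96 toolz [ 0.e+00 -3.e-04 -1.e+00] F [-0.61 -0.48  0.44] w 0.0856 q [ 0.22 -0.08  1.8  -0.    1.43 -0.11]
stand [([265.5, 120.6], 0.98, [0.4736, 0.2264])]
punch_grip [([177.8, 106.7], 0.93, [0.3672, 0.2152]), ([265.1, 127.6], 0.6, [0.4703, 0.2252])]
punch_flange [([267.8, 124.0], 0.94, [0.4743, 0.2276]), ([351.9, 148.2], 0.7, [0.5908, 0.2344]), ([169.4, 83.8], 0.69, [0.3417, 0.2345]), ([300.1, 281.6], 0.53, [0.6027, 0.0176])]
drift []
[270.19050453 125.01063873]
[268.93587238 122.37170659]
```

View pics/w2c.png

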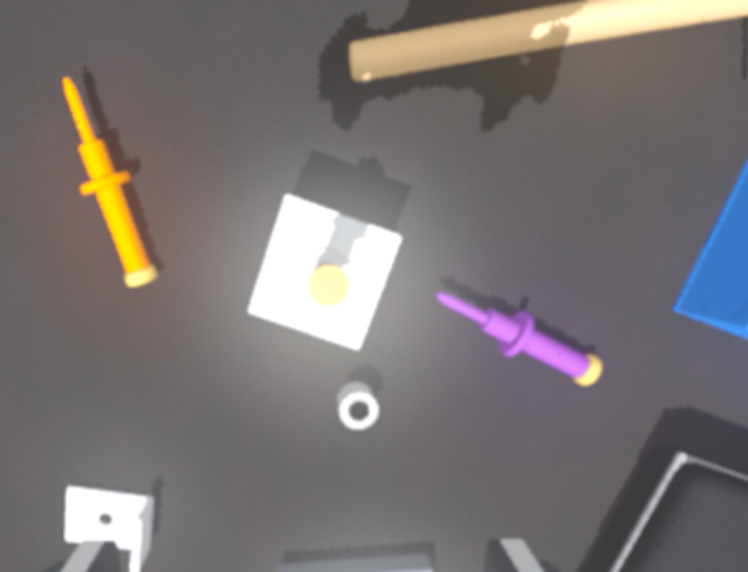

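The wrist crop shows the wanted tool: a brass cap at crop (329,285), image (269.5,129.5), upright on the block. An orange look-alike lies to its left and a purple one to its right. I'll refine the tool's axis from the cap and the block's top corners.

Run:
```python
from h import *
st=r.state();c=r.capture("wrist");C=cam(c,st);im=c["img"]
hsv=cv2.cvtColor(im,cv2.COLOR_RGB2HSV)
m=((hsv[...,1]>60)&(hsv[...,2]>120)&(hsv[...,0]>15)&(hsv[...,0]<40)).astype(np.uint8)
w=np.zeros_like(m);w[110:150,250:290]=1;m*=w
ys,xs=np.nonzero(m);print("cap px",xs.mean(),ys.mean(),len(xs),"diam",2*np.sqrt(len(xs)/np.pi))
print("cap world",on_z(C,[xs.mean(),ys.mean()],.134))
g=((hsv[...,2]>200)).astype(np.uint8)*255
P=np.array([[287,193],[402,237],[360,350],[248,312]])/2.2+[120,0]
W=np.array([on_z(C,p,.066)[:2] for p in P]);print(W,W.mean(0),np.linalg.norm(np.diff(W,axis=0),axis=1))
for n in ("side","top"):
    c=r.capture(n);Cn=cam(c)
    h=cv2.cvtColor(c["img"],cv2.COLOR_RGB2HSV);pc=proj(Cn,[.473,.227,.134]);mm=((h[...,1]>70)&(h[...,2]>100)&(h[...,0]>15)&(h[...,0]<40))
    y,x=np.nonzero(mm);k=(abs(x-pc[0])<9)&(abs(y-pc[1])<9)
    if k.sum()>8:print(n,pc,x[k].mean(),y[k].mean(),k.sum(),on_z(Cn,[x[k].mean(),y[k].mean()],.134))
```

```text
cap px 269.0 122.82857142857142 35 diam 6.6755811781245455
cap world [0.47062243 0.23454181 0.134     ]
[[0.43885335 0.26296116]
 [0.50951099 0.26178945]
 [0.5098836  0.19148269]
 [0.4382638  0.19137338]] [0.47412793 0.22690167] [0.07066735 0.07030775 0.07161989]
side [226.1540636  219.04744153] 225.9090909090909 219.92727272727274 55 [0.47250284 0.22961397 0.134     ]
```

Run:
```python
from h import *
st=r.state();c=r.capture("wrist");C=cam(c,st);print(on_z(C,[269.5,129.5],.134))
go([.4735,.2278,.165],19)
```

```text
[0.47340806 0.2284458  0.134     ]
d [ 0.0492 -0.1886  0.5451] a [0.     0.0001 0.0014]
```

>>> send_rows:
  plan:
    - {"gripper": 1, "dx": 0.02, "dy": -0.06, "dz": 0.08, "ax": 0, "ay": 0, "az": 0}
    - {"gripper": 1, "dx": 0.04, "dy": -0.13, "dz": 0.2, "ax": 0, "ay": 0, "az": 0}
    - {"gripper": 1, "dx": 0.05, "dy": -0.19, "dz": 0.34, "ax": 0, "ay": 0, "az": 0}
    - {"gripper": 1, "dx": 0.05, "dy": -0.19, "dz": 0.46, "ax": 0, "ay": 0, "az": 0}
    - {"gripper": 1, "dx": 0.05, "dy": -0.19, "dz": 0.54, "ax": 0, "ay": 0, "az": 0}
    - {"gripper": 1, "dx": 0.05, "dy": -0.19, "dz": 0.54, "ax": 0, "ay": 0, "az": 0}
    - {"gripper": 1, "dx": 0.05, "dy": -0.19, "dz": 0.54, "ax": 0, "ay": 0, "az": 0}
    - {"gripper": 1, "dx": 0.05, "dy": -0.19, "dz": 0.54, "ax": 0, "ay": 0, "az": 0}
    - {"gripper": 1, "dx": 0.05, "dy": -0.19, "dz": 0.54, "ax": 0, "ay": 0, "az": 0}
    - {"gripper": 1, "dx": 0.05, "dy": -0.19, "dz": 0.54, "ax": 0, "ay": 0, "az": 0}

```text
time_s: 7.25
eef_pos: [0.4739, 0.2284, 0.1669]
ee_rot: [0.986, 0.165, 0.001, -0.0]
ft_force: [0.7, 0.7, 0.1]
grip_width: 0.0852
```

Run:
```python
from h import *
C,im=look(["stand","punch_grip","punch_flange"],"w3.png")
print(proj(C,[.4735,.228,.134]))
save(im[100:384,100:420],"w3c.png")
go([.4735,.2278,.084],19)
```

```text
t 7.25 tcp [0.4739 0.2284 0.1669] yaw 19.05 toolz [ 1.e-03  3.e-04 -1.e+00] F [0.71 0.67 0.1 ] w 0.0852 q [ 0.32  0.07  1.9  -0.    1.16 -0.02]
stand [([256.8, 173.9], 0.76, [0.4733, 0.2271])]
punch_grip [([398.1, 225.5], 0.97, [0.5859, 0.2492]), ([255.6, 209.7], 0.92, [0.4728, 0.225])]
punch_flange [([118.6, 126.5], 0.97, [0.3438, 0.2449]), ([259.6, 194.3], 0.89, [0.476, 0.2265]), ([371.5, 210.8], 0.77, [0.5792, 0.2449])]
[257.90745131 223.93017814]
d [-0.001   0.0019  0.3295] a [ 0.     -0.0003  0.0018]
```

View pics/w3c.png

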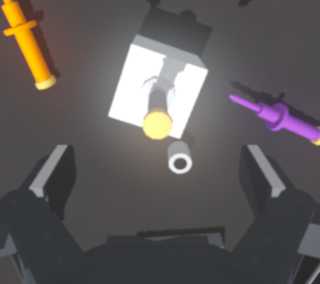

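The cap is at (257,224) and its predicted position is (258,224), so the jaws are centred. Descending.

>>> send_rows:
  grip_force: 90
  plan:
    - {"gripper": 1, "dx": 0, "dy": 0, "dz": 0.05, "ax": 0, "ay": 0, "az": 0}
    - {"gripper": 1, "dx": 0, "dy": 0, "dz": 0.13, "ax": 0, "ay": 0, "az": 0}
    - {"gripper": 1, "dx": 0, "dy": 0, "dz": 0.22, "ax": 0, "ay": 0, "az": 0}
    - {"gripper": 1, "dx": 0, "dy": 0, "dz": 0.29, "ax": 0, "ay": 0, "az": 0}
    - {"gripper": 1, "dx": 0, "dy": 0, "dz": 0.33, "ax": 0, "ay": 0, "az": 0}
    - {"gripper": 1, "dx": 0, "dy": 0, "dz": 0.33, "ax": 0, "ay": 0, "az": 0}
    - {"gripper": 0.5, "dx": 0, "dy": 0, "dz": 0.33, "ax": 0, "ay": 0, "az": 0}
    - {"gripper": 0.3, "dx": 0, "dy": 0, "dz": 0.33, "ax": 0, "ay": 0, "az": 0}
    - {"gripper": 0, "dx": 0, "dy": 0, "dz": 0.33, "ax": 0, "ay": 0, "az": 0}
    - {"gripper": 0, "dx": 0, "dy": 0, "dz": 0.33, "ax": 0, "ay": 0, "az": 0}

```text
time_s: 8.7
eef_pos: [0.474, 0.2285, 0.0843]
ee_rot: [0.986, 0.166, 0.001, -0.0]
ft_force: [0.5, -0.1, 0.4]
grip_width: 0.0148
```

>>> send_rows:
  plan:
    - {"gripper": 0, "dx": 0, "dy": 0, "dz": 0, "ax": 0, "ay": 0, "az": 0}
    - {"gripper": 0, "dx": 0, "dy": 0, "dz": 0, "ax": 0, "ay": 0, "az": 0}
    - {"gripper": 0, "dx": 0, "dy": 0, "dz": 0, "ax": 0, "ay": 0, "az": 0}
    - {"gripper": 0, "dx": 0, "dy": 0, "dz": 0, "ax": 0, "ay": 0, "az": 0}
    - {"gripper": 0, "dx": 0, "dy": 0, "dz": -0.02, "ax": 0, "ay": 0, "az": 0}
    - {"gripper": 0, "dx": 0, "dy": 0, "dz": -0.04, "ax": 0, "ay": 0, "az": 0}
    - {"gripper": 0, "dx": 0, "dy": 0, "dz": -0.06, "ax": 0, "ay": 0, "az": 0}
    - {"gripper": 0, "dx": 0, "dy": 0, "dz": -0.08, "ax": 0, "ay": 0, "az": 0}
    - {"gripper": 0, "dx": 0, "dy": 0, "dz": -0.08, "ax": 0, "ay": 0, "az": 0}
    - {"gripper": 0, "dx": 0, "dy": 0, "dz": -0.08, "ax": 0, "ay": 0, "az": 0}

```text
time_s: 9.95
eef_pos: [0.4735, 0.2283, 0.1038]
ee_rot: [0.986, 0.166, -0.0, -0.0]
ft_force: [-0.2, -0.0, -4.3]
grip_width: 0.0146
```

Run:
```python
from h import *
where()
```

```text
t 9.95 tcp [0.4735 0.2283 0.1038] yaw 19.06 toolz [-1.e-04 -0.e+00 -1.e+00] F [-0.19 -0.02 -4.26] w 0.0146 q [ 0.32  0.16  1.94  0.    1.04 -0.02]
```

>>> send_rows:
  plan:
    - {"gripper": 0, "dx": 0, "dy": 0, "dz": -0.04, "ax": 0, "ay": 0, "az": 0}
    - {"gripper": 0, "dx": 0, "dy": 0, "dz": -0.1, "ax": 0, "ay": 0, "az": 0}
    - {"gripper": 0, "dx": 0, "dy": 0, "dz": -0.18, "ax": 0, "ay": 0, "az": 0}
    - {"gripper": 0, "dx": 0, "dy": 0, "dz": -0.26, "ax": 0, "ay": 0, "az": 0}
    - {"gripper": 0, "dx": 0, "dy": 0, "dz": -0.34, "ax": 0, "ay": 0, "az": 0}
    - {"gripper": 0, "dx": 0, "dy": 0, "dz": -0.4, "ax": 0, "ay": 0, "az": 0}
    - {"gripper": 0, "dx": 0, "dy": 0, "dz": -0.44, "ax": 0, "ay": 0, "az": 0}
    - {"gripper": 0, "dx": 0, "dy": 0, "dz": -0.44, "ax": 0, "ay": 0, "az": 0}
    - {"gripper": 0, "dx": 0, "dy": 0, "dz": -0.44, "ax": 0, "ay": 0, "az": 0}
    - {"gripper": 0, "dx": 0, "dy": 0, "dz": -0.44, "ax": 0, "ay": 0, "az": 0}

```text
time_s: 11.2
eef_pos: [0.4729, 0.2281, 0.2127]
ee_rot: [0.986, 0.165, -0.001, 0.0]
ft_force: [-0.3, 0.1, -3.4]
grip_width: 0.0147
```

Run:
```python
from h import *
st=where(); go([.56,.06,.21],19)
out=[]
x,y,z=st["eef_pos"]
for n in ("wrist","side","top"):
    st=r.state();c=r.capture(n);C=cam(c,st)
    p=proj(C,[x,y,z-.018]);q=proj(C,[x,y,z-.068]);print(n,"flange",p,"tip~",q)
    u,v=(p+q)/2; u=int(np.clip(u,50,460));v=int(np.clip(v,50,334))
    out.append(cv2.resize(c["img"][v-50:v+50,u-50:u+50],(400,400),interpolation=cv2.INTER_CUBIC)); print((u-50,v-50))
    for d in r.spot_point(n,"punch_flange")[:3]: print(np.round(d["at"],1),round(d["score"],2))
save(np.hstack(out[:2]),"held.png")
save(out[2],"heldtop.png")
```

```text
t 11.2 tcp [0.4729 0.2281 0.2127] yaw 19.05 toolz [-2.1e-03 -7.0e-04 -1.0e+00] F [-0.32  0.06 -3.41] w 0.0147 q [ 0.32  0.02  1.86  0.    1.26 -0.02]
d [0.11   0.7493 0.0104] a [-0.0001  0.0042  0.0017]
wrist flange [258.97121287 233.67698525] tip~ [258.6154166 204.8775   ]
(208, 169)
[256.6 235.6] 0.86
[359.5 197.8] 0.86
[140.6 124.2] 0.7
side flange [224.67525989 204.26195783] tip~ [225.79211973 216.83198243]
(175, 160)
[224.5 204.3] 0.77
[281.  264.4] 0.74
[295.5 340.4] 0.63
top flange [187.87926595 171.1388526 ] tip~ [190.32111138 175.41996879]
(139, 123)
[142.3 267.6] 0.75
```

View pics/held.png

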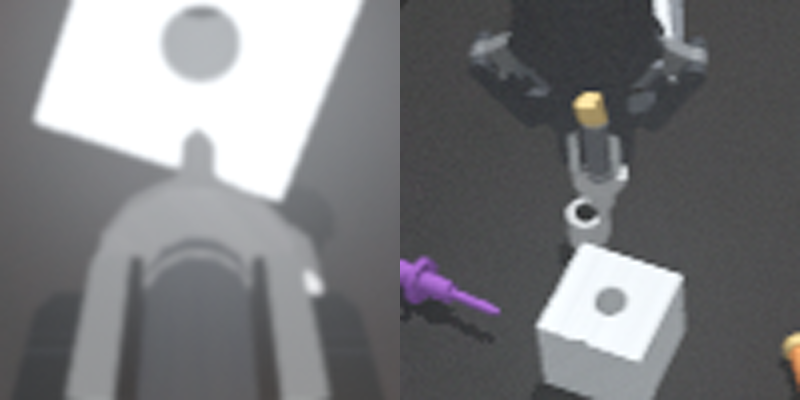

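Tip at (257.5,201.5), almost on the tool axis, and the stand hole at (258.2,179.8). The punch looks upright. Carrying it towards the cross.

>>> send_rows:
  plan:
    - {"gripper": 0, "dx": 0.02, "dy": 0.08, "dz": 0, "ax": 0, "ay": 0, "az": 0}
    - {"gripper": 0, "dx": 0.05, "dy": 0.22, "dz": 0, "ax": 0, "ay": 0, "az": 0}
    - {"gripper": 0, "dx": 0.08, "dy": 0.38, "dz": 0, "ax": 0, "ay": 0, "az": 0}
    - {"gripper": 0, "dx": 0.12, "dy": 0.56, "dz": 0.02, "ax": 0, "ay": 0, "az": 0}
    - {"gripper": 0, "dx": 0.16, "dy": 0.74, "dz": 0.05, "ax": 0, "ay": 0, "az": 0}
    - {"gripper": 0, "dx": 0.19, "dy": 0.88, "dz": 0.08, "ax": 0, "ay": 0, "az": 0}
    - {"gripper": 0, "dx": 0.22, "dy": 0.97, "dz": 0.12, "ax": 0, "ay": 0, "az": 0}
    - {"gripper": 0, "dx": 0.23, "dy": 1, "dz": 0.14, "ax": 0, "ay": 0, "az": 0}
    - {"gripper": 0, "dx": 0.23, "dy": 1, "dz": 0.14, "ax": 0, "ay": 0, "az": 0}
    - {"gripper": 0, "dx": 0.23, "dy": 1, "dz": 0.14, "ax": 0, "ay": 0, "az": 0}

```text
time_s: 12.75
eef_pos: [0.6092, 0.0118, 0.179]
ee_rot: [0.986, 0.166, -0.0, -0.0]
ft_force: [0.9, 1.0, -3.5]
grip_width: 0.0151
```

Run:
```python
from h import *
C,im=look(["mark","blank","punch_flange"],"w4.png")
print("mark pred",proj(C,[.6146,-.0068,.031]))
c=im[120:270,180:340]
save(cv2.resize(c,None,fx=4,fy=4,interpolation=cv2.INTER_CUBIC),"w4c.png")
```

```text
t 12.75 tcp [0.6092 0.0118 0.179 ] yaw 19.11 toolz [-2.e-04  5.e-04 -1.e+00] F [ 0.89  1.04 -3.5 ] w 0.0151 q [-0.1   0.23  1.7   0.    1.21 -0.43]
mark [([258.7, 191.4], 0.87, [0.6149, -0.0024])]
blank [([230.7, 195.5], 0.75, [0.5881, -0.0188])]
punch_flange [([255.4, 234.5], 0.97, [0.6226, -0.0351])]
mark pred [257.08557265 195.01201037]
```

View pics/w4c.png

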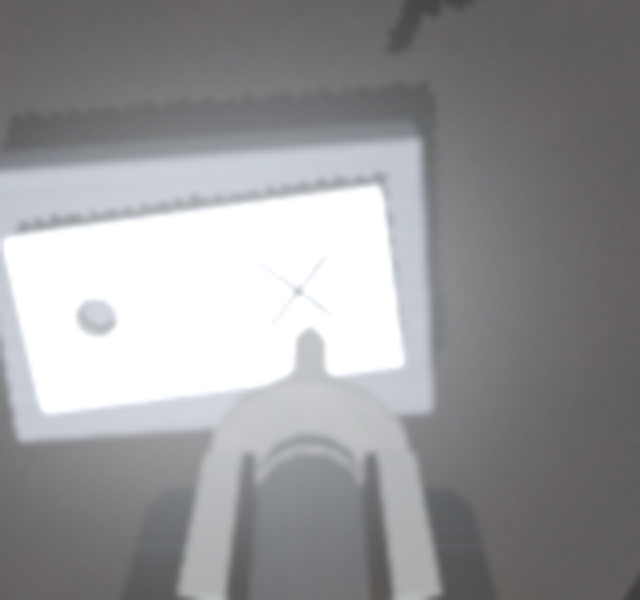

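Run:
```python
from h import *
np.set_printoptions(precision=4,suppress=True)
st=r.state();c=r.capture("wrist");C=cam(c,st)
print("mark",on_z(C,[254.5,192.5],.031))
# tip ray in tool frame
M=np.array(c["mount"]);Ct=(C[0],C[1],M[:3,:3]@np.diag([1,-1,-1.]),M[:3,3])
for s in (.062,.07,.074,.078): print(s,on_z(Ct,[257.5,202],s))
g=cv2.cvtColor(c["img"],cv2.COLOR_RGB2GRAY);print(g[196:208,254:262])
x,y=on_z(C,[254.5,192.5],.031)[:2]
go([x,y,.122],19)
```

```text
mark [ 0.6115 -0.0054  0.031 ]
0.062 [-0.0007 -0.0047  0.062 ]
0.07 [-0.0007 -0.0017  0.07  ]
0.074 [-0.0007 -0.0002  0.074 ]
0.078 [-0.0007  0.0013  0.078 ]
[[255 255 255 255 255 248 246 255]
 [255 255 255 255 255 255 255 246]
 [255 255 255 255 255 255 255 255]
 [255 255 255 255 255 255 255 255]
 [255 255 255 255 255 255 255 255]
 [255 255 255 249 255 255 255 255]
 [255 250 226 215 227 252 255 255]
 [249 219 205 201 205 222 250 255]
 [225 203 199 199 199 205 228 255]
 [214 199 199 199 198 199 213 248]
 [212 199 198 198 198 197 208 242]
 [211 198 199 198 198 197 207 241]]
d [-0.0145  0.0663  0.2292] a [ 0.0004 -0.0012  0.0035]
```

>>> send_rows:
  plan:
    - {"gripper": 0, "dx": -0.004, "dy": 0.02, "dz": 0.03, "ax": 0, "ay": 0, "az": 0}
    - {"gripper": 0, "dx": -0.008, "dy": 0.045, "dz": 0.08, "ax": 0, "ay": 0, "az": 0}
    - {"gripper": 0, "dx": -0.012, "dy": 0.066, "dz": 0.14, "ax": 0, "ay": 0, "az": 0}
    - {"gripper": 0, "dx": -0.012, "dy": 0.066, "dz": 0.19, "ax": 0, "ay": 0, "az": 0}
    - {"gripper": 0, "dx": -0.012, "dy": 0.066, "dz": 0.23, "ax": 0, "ay": 0, "az": 0}
    - {"gripper": 0, "dx": -0.012, "dy": 0.066, "dz": 0.25, "ax": 0, "ay": 0, "az": 0}
    - {"gripper": 0, "dx": -0.012, "dy": 0.066, "dz": 0.25, "ax": 0, "ay": 0, "az": 0}
    - {"gripper": 0, "dx": -0.012, "dy": 0.066, "dz": 0.25, "ax": 0, "ay": 0, "az": 0}
    - {"gripper": 0, "dx": -0.012, "dy": 0.066, "dz": 0.25, "ax": 0, "ay": 0, "az": 0}
    - {"gripper": 0, "dx": -0.012, "dy": 0.066, "dz": 0.25, "ax": 0, "ay": 0, "az": 0}

```text
time_s: 14.25
eef_pos: [0.6124, -0.0058, 0.1168]
ee_rot: [0.986, 0.166, 0.0, 0.0]
ft_force: [-0.0, -0.8, -4.0]
grip_width: 0.0147
```

Run:
```python
from h import *
st=where();out=[]
C,im=look(["mark"],"w5.png")
out.append(cv2.resize(im[165:235,222:292],(400,400),interpolation=cv2.INTER_CUBIC))
c=r.capture("side");Cs=cam(c);p=proj(Cs,[.6115,-.0054,.031]);q=proj(Cs,[*st["eef_pos"][:2],.042]);print("side mark",p,"tip",q,[ (d["at"],d["score"]) for d in r.spot_point("side","mark")])
u,v=int(p[0])-30,int(p[1])-30;print(u,v)
out.append(cv2.resize(c["img"][v:v+60,u:u+60],(400,400),interpolation=cv2.INTER_CUBIC))
save(np.hstack(out),"near.png")
```

```text
t 14.25 tcp [ 0.6124 -0.0058  0.1168] yaw 19.06 toolz [ 9.e-04 -1.e-04 -1.e+00] F [-0.01 -0.77 -3.98] w 0.0147 q [-0.12  0.31  1.73  0.    1.1  -0.46]
t 14.25 tcp [ 0.6124 -0.0058  0.1168] yaw 19.06 toolz [ 9.e-04 -1.e-04 -1.e+00] F [-0.01 -0.77 -3.98] w 0.0147 q [-0.12  0.31  1.73  0.    1.1  -0.46]
mark [([260.2, 196.9], 0.6, [0.6139, -0.0049])]
side mark [216.5649022 165.3602172] tip [216.09612161 162.67199038] [([214.7, 166.5], 0.9)]
186 135
```

View pics/near.png

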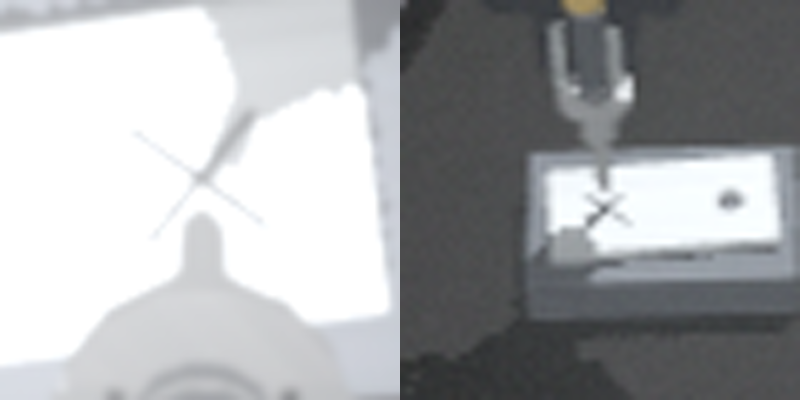

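Wrist view: cross at (257.4,196.5), tip at (257.4,202.3). The columns agree, and the row gap matches the ~12 mm height. The side view also lines up. Lowering to near the touch.

>>> send_rows:
  plan:
    - {"gripper": 0, "dx": 0, "dy": 0, "dz": 0.004, "ax": 0, "ay": 0, "az": 0}
    - {"gripper": 0, "dx": 0, "dy": 0, "dz": 0.01, "ax": 0, "ay": 0, "az": 0}
    - {"gripper": 0, "dx": 0, "dy": 0, "dz": 0.016, "ax": 0, "ay": 0, "az": 0}
    - {"gripper": 0, "dx": 0, "dy": 0, "dz": 0.022, "ax": 0, "ay": 0, "az": 0}
    - {"gripper": 0, "dx": 0, "dy": 0, "dz": 0.028, "ax": 0, "ay": 0, "az": 0}
    - {"gripper": 0, "dx": 0, "dy": 0, "dz": 0.032, "ax": 0, "ay": 0, "az": 0}
    - {"gripper": 0, "dx": 0, "dy": 0, "dz": 0.032, "ax": 0, "ay": 0, "az": 0}
    - {"gripper": 0, "dx": 0, "dy": 0, "dz": 0.032, "ax": 0, "ay": 0, "az": 0}
    - {"gripper": 0, "dx": 0, "dy": 0, "dz": 0.032, "ax": 0, "ay": 0, "az": 0}
    - {"gripper": 0, "dx": 0, "dy": 0, "dz": 0.032, "ax": 0, "ay": 0, "az": 0}

```text
time_s: 15.7
eef_pos: [0.6123, -0.0058, 0.1086]
ee_rot: [0.986, 0.166, 0.0, 0.0]
ft_force: [-0.6, -0.2, -0.6]
grip_width: 0.0149
```

Run:
```python
from h import *
C,im=look(["mark"],"w6.png")
out=[cv2.resize(im[175:225,232:282],(400,400),interpolation=cv2.INTER_CUBIC)]
c=r.capture("side");out.append(cv2.resize(c["img"][145:185,196:236],(400,400),interpolation=cv2.INTER_CUBIC))
save(np.hstack(out),"near2.png")
```

```text
t 15.7 tcp [ 0.6123 -0.0058  0.1086] yaw 19.06 toolz [ 5.e-04 -0.e+00 -1.e+00] F [-0.57 -0.22 -0.56] w 0.0149 q [-0.12  0.32  1.73  0.    1.09 -0.46]
mark [([259.0, 201.7], 0.84, [0.6131, -0.0065])]
```

View pics/near2.png

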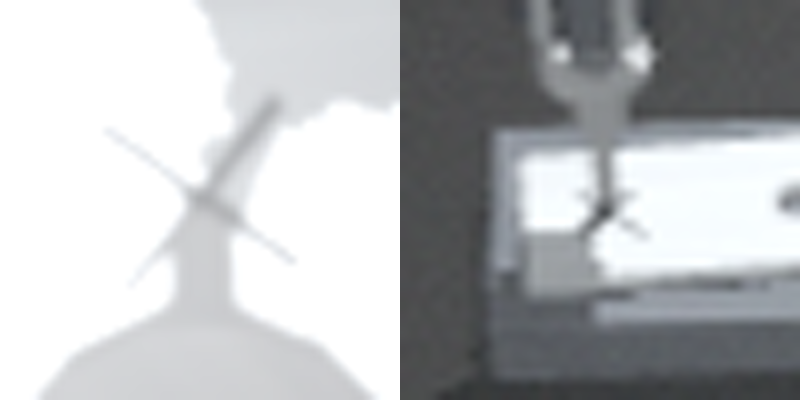

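The tip is in contact: the vertical force rose by about 3.4 N. It sits on the cross, at crop (205,200) against the cross's (205,198). Now pressing in small steps.

>>> send_rows:
  plan:
    - {"gripper": 0, "dx": 0, "dy": 0, "dz": 0.002, "ax": 0, "ay": 0, "az": 0}
    - {"gripper": 0, "dx": 0, "dy": 0, "dz": 0.004, "ax": 0, "ay": 0, "az": 0}
    - {"gripper": 0, "dx": 0, "dy": 0, "dz": 0.006, "ax": 0, "ay": 0, "az": 0}
    - {"gripper": 0, "dx": 0, "dy": 0, "dz": 0.008, "ax": 0, "ay": 0, "az": 0}
    - {"gripper": 0, "dx": 0, "dy": 0, "dz": 0.01, "ax": 0, "ay": 0, "az": 0}
    - {"gripper": 0, "dx": 0, "dy": 0, "dz": 0.012, "ax": 0, "ay": 0, "az": 0}
    - {"gripper": 0, "dx": 0, "dy": 0, "dz": 0.012, "ax": 0, "ay": 0, "az": 0}
    - {"gripper": 0, "dx": 0, "dy": 0, "dz": 0.012, "ax": 0, "ay": 0, "az": 0}
    - {"gripper": 0, "dx": 0, "dy": 0, "dz": 0.012, "ax": 0, "ay": 0, "az": 0}
    - {"gripper": 0, "dx": 0, "dy": 0, "dz": 0.012, "ax": 0, "ay": 0, "az": 0}

```text
time_s: 17.1
eef_pos: [0.6123, -0.0058, 0.1055]
ee_rot: [0.986, 0.166, 0.0, 0.0]
ft_force: [-0.1, -0.2, 3.7]
grip_width: 0.0146
```

Run:
```python
from h import *
where()
```

```text
t 17.1 tcp [ 0.6123 -0.0058  0.1055] yaw 19.06 toolz [ 5.e-04 -1.e-04 -1.e+00] F [-0.15 -0.2   3.72] w 0.0146 q [-0.12  0.32  1.74 -0.    1.08 -0.46]
```

>>> send_rows:
  plan:
    - {"gripper": 0, "dx": 0, "dy": 0, "dz": 0.002, "ax": 0, "ay": 0, "az": 0}
    - {"gripper": 0, "dx": 0, "dy": 0, "dz": 0.004, "ax": 0, "ay": 0, "az": 0}
    - {"gripper": 0, "dx": 0, "dy": 0, "dz": 0.006, "ax": 0, "ay": 0, "az": 0}
    - {"gripper": 0, "dx": 0, "dy": 0, "dz": 0.008, "ax": 0, "ay": 0, "az": 0}
    - {"gripper": 0, "dx": 0, "dy": 0, "dz": 0.01, "ax": 0, "ay": 0, "az": 0}
    - {"gripper": 0, "dx": 0, "dy": 0, "dz": 0.01, "ax": 0, "ay": 0, "az": 0}
    - {"gripper": 0, "dx": 0, "dy": 0, "dz": 0.01, "ax": 0, "ay": 0, "az": 0}
    - {"gripper": 0, "dx": 0, "dy": 0, "dz": 0.01, "ax": 0, "ay": 0, "az": 0}
    - {"gripper": 0, "dx": 0, "dy": 0, "dz": 0.01, "ax": 0, "ay": 0, "az": 0}
    - {"gripper": 0, "dx": 0, "dy": 0, "dz": 0.01, "ax": 0, "ay": 0, "az": 0}

```text
time_s: 18.35
eef_pos: [0.6125, -0.0058, 0.1036]
ee_rot: [0.986, 0.166, 0.0, 0.0]
ft_force: [-1.8, 0.1, 5.9]
grip_width: 0.015
```

>>> send_rows:
  plan:
    - {"gripper": 0, "dx": 0, "dy": 0, "dz": 0.002, "ax": 0, "ay": 0, "az": 0}
    - {"gripper": 0, "dx": 0, "dy": 0, "dz": 0.004, "ax": 0, "ay": 0, "az": 0}
    - {"gripper": 0, "dx": 0, "dy": 0, "dz": 0.006, "ax": 0, "ay": 0, "az": 0}
    - {"gripper": 0, "dx": 0, "dy": 0, "dz": 0.006, "ax": 0, "ay": 0, "az": 0}
    - {"gripper": 0, "dx": 0, "dy": 0, "dz": 0.006, "ax": 0, "ay": 0, "az": 0}
    - {"gripper": 0, "dx": 0, "dy": 0, "dz": 0.006, "ax": 0, "ay": 0, "az": 0}
    - {"gripper": 0, "dx": 0, "dy": 0, "dz": 0.006, "ax": 0, "ay": 0, "az": 0}
    - {"gripper": 0, "dx": 0, "dy": 0, "dz": 0.006, "ax": 0, "ay": 0, "az": 0}
    - {"gripper": 0, "dx": 0, "dy": 0, "dz": 0.006, "ax": 0, "ay": 0, "az": 0}
    - {"gripper": 0, "dx": 0, "dy": 0, "dz": 0.006, "ax": 0, "ay": 0, "az": 0}

```text
time_s: 19.6
eef_pos: [0.6127, -0.0058, 0.1025]
ee_rot: [0.986, 0.166, 0.001, 0.0]
ft_force: [-2.2, 0.3, 8.6]
grip_width: 0.015
```

>>> send_rows:
  plan:
    - {"gripper": 0, "dx": 0, "dy": 0, "dz": 0.001, "ax": 0, "ay": 0, "az": 0}
    - {"gripper": 0, "dx": 0, "dy": 0, "dz": 0.002, "ax": 0, "ay": 0, "az": 0}
    - {"gripper": 0, "dx": 0, "dy": 0, "dz": 0.003, "ax": 0, "ay": 0, "az": 0}
    - {"gripper": 0, "dx": 0, "dy": 0, "dz": 0.004, "ax": 0, "ay": 0, "az": 0}
    - {"gripper": 0, "dx": 0, "dy": 0, "dz": 0.004, "ax": 0, "ay": 0, "az": 0}
    - {"gripper": 0, "dx": 0, "dy": 0, "dz": 0.004, "ax": 0, "ay": 0, "az": 0}
    - {"gripper": 0, "dx": 0, "dy": 0, "dz": 0.004, "ax": 0, "ay": 0, "az": 0}
    - {"gripper": 0, "dx": 0, "dy": 0, "dz": 0.004, "ax": 0, "ay": 0, "az": 0}
    - {"gripper": 0, "dx": 0, "dy": 0, "dz": 0.004, "ax": 0, "ay": 0, "az": 0}
    - {"gripper": 0, "dx": 0, "dy": 0, "dz": 0.004, "ax": 0, "ay": 0, "az": 0}

```text
time_s: 20.85
eef_pos: [0.6127, -0.0059, 0.1018]
ee_rot: [0.986, 0.166, 0.001, 0.0]
ft_force: [-1.3, 0.2, 8.8]
grip_width: 0.0149
```

Run:
```python
from h import *
where()
```

```text
t 20.85 tcp [ 0.6127 -0.0059  0.1018] yaw 19.06 toolz [ 1.2e-03 -2.0e-04 -1.0e+00] F [-1.31  0.23  8.82] w 0.0149 q [-0.12  0.33  1.74 -0.    1.08 -0.46]
```

>>> send_rows:
  plan:
    - {"gripper": 0, "dx": 0, "dy": 0, "dz": 0.001, "ax": 0, "ay": 0, "az": 0}
    - {"gripper": 0, "dx": 0, "dy": 0, "dz": 0.002, "ax": 0, "ay": 0, "az": 0}
    - {"gripper": 0, "dx": 0, "dy": 0, "dz": 0.003, "ax": 0, "ay": 0, "az": 0}
    - {"gripper": 0, "dx": 0, "dy": 0, "dz": 0.003, "ax": 0, "ay": 0, "az": 0}
    - {"gripper": 0, "dx": 0, "dy": 0, "dz": 0.003, "ax": 0, "ay": 0, "az": 0}
    - {"gripper": 0, "dx": 0, "dy": 0, "dz": 0.003, "ax": 0, "ay": 0, "az": 0}
    - {"gripper": 0, "dx": 0, "dy": 0, "dz": 0.003, "ax": 0, "ay": 0, "az": 0}
    - {"gripper": 0, "dx": 0, "dy": 0, "dz": 0.003, "ax": 0, "ay": 0, "az": 0}
    - {"gripper": 0, "dx": 0, "dy": 0, "dz": 0.003, "ax": 0, "ay": 0, "az": 0}
    - {"gripper": 0, "dx": 0, "dy": 0, "dz": 0.003, "ax": 0, "ay": 0, "az": 0}

```text
time_s: 22.1
eef_pos: [0.6124, -0.0058, 0.1]
ee_rot: [0.986, 0.166, 0.0, 0.0]
ft_force: [-1.3, 0.1, 6.1]
grip_width: 0.0146
```

The force dropped from 8.8 to 6.1 N while the tool jumped down 1.8 mm for 0.75 mm commanded, so it looks snapped. A quick second reading before easing off.

Run:
```python
from h import *
f=[]
for _ in range(3): r.capture("top"); f.append(r.state()["ft_force"][2])
print(np.round(f,2)); where()
```

```text
[5.21 4.75 5.34]
t 22.25 tcp [ 0.6124 -0.0058  0.0999] yaw 19.06 toolz [ 7.e-04 -1.e-04 -1.e+00] F [-1.34  0.69  5.34] w 0.0147 q [-0.12  0.33  1.74 -0.    1.07 -0.46]
```

Net force is about 9 N, so the snap is confirmed. Lifting straight up.

>>> send_rows:
  plan:
    - {"gripper": 0, "dx": 0, "dy": 0, "dz": -0.015, "ax": 0, "ay": 0, "az": 0}
    - {"gripper": 0, "dx": 0, "dy": 0, "dz": -0.03, "ax": 0, "ay": 0, "az": 0}
    - {"gripper": 0, "dx": 0, "dy": 0, "dz": -0.05, "ax": 0, "ay": 0, "az": 0}
    - {"gripper": 0, "dx": 0, "dy": 0, "dz": -0.1, "ax": 0, "ay": 0, "az": 0}
    - {"gripper": 0, "dx": 0, "dy": 0, "dz": -0.18, "ax": 0, "ay": 0, "az": 0}
    - {"gripper": 0, "dx": 0, "dy": 0, "dz": -0.28, "ax": 0, "ay": 0, "az": 0}
    - {"gripper": 0, "dx": 0, "dy": 0, "dz": -0.37, "ax": 0, "ay": 0, "az": 0}
    - {"gripper": 0, "dx": 0, "dy": 0, "dz": -0.43, "ax": 0, "ay": 0, "az": 0}
    - {"gripper": 0, "dx": 0, "dy": 0, "dz": -0.44, "ax": 0, "ay": 0, "az": 0}
    - {"gripper": 0, "dx": 0, "dy": 0, "dz": -0.44, "ax": 0, "ay": 0, "az": 0}

```text
time_s: 23.5
eef_pos: [0.6116, -0.0057, 0.2091]
ee_rot: [0.986, 0.166, -0.0, -0.0]
ft_force: [-0.2, 0.3, -3.7]
grip_width: 0.0149
```

Run:
```python
from h import *
C,im=look(["mark","blank"],"w7.png")
go([.474,.2285,.21],19)
# hole from held.png wrist shot at tcp (.4729,.2281,.2127)
c=r.capture("wrist");st=dict(r.state());st["eef_pos"]=np.array([.4729,.2281,.2127]);st["ee_rot"]=(R.from_euler("y",0)*yawR(19.05)).as_quat()
print("hole",on_z(cam(c,st),[258.25,179.75],.066))
save(cv2.resize(im[120:270,180:340],None,fx=3,fy=3),"w7c.png")
```

```text
t 23.5 tcp [ 0.6116 -0.0057  0.2091] yaw 19.06 toolz [-1.e-03  1.e-04 -1.e+00] F [-0.24  0.29 -3.74] w 0.0149 q [-0.12  0.21  1.67 -0.    1.27 -0.46]
mark [([259.2, 173.5], 0.65, [0.6141, -0.0085])]
blank [([234.7, 171.4], 0.92, [0.5865, -0.017])]
d [-0.2127 -1.0646 -0.006 ] a [-0.0023  0.0047  0.0017]
hole [0.47382497 0.22630214 0.066     ]
```

View pics/w7c.png

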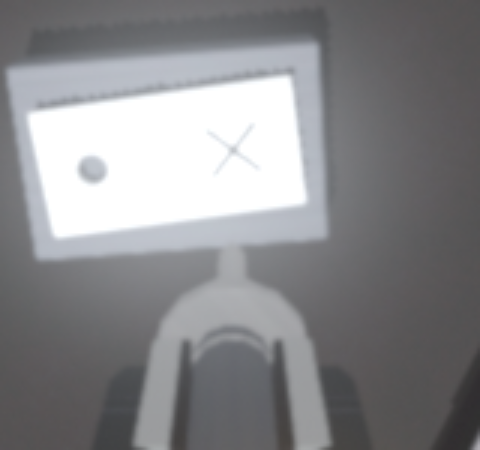

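The blank hasn't moved, and the tip is unchanged in the grip at (257,202). Returning to the stand.

>>> send_rows:
  plan:
    - {"gripper": 0, "dx": -0.02, "dy": -0.08, "dz": 0, "ax": 0, "ay": 0, "az": 0}
    - {"gripper": 0, "dx": -0.05, "dy": -0.22, "dz": 0, "ax": 0, "ay": 0, "az": 0}
    - {"gripper": 0, "dx": -0.08, "dy": -0.38, "dz": 0, "ax": 0, "ay": 0, "az": 0}
    - {"gripper": 0, "dx": -0.11, "dy": -0.56, "dz": 0, "ax": 0, "ay": 0, "az": 0}
    - {"gripper": 0, "dx": -0.15, "dy": -0.74, "dz": 0, "ax": 0, "ay": 0, "az": 0}
    - {"gripper": 0, "dx": -0.18, "dy": -0.88, "dz": 0, "ax": 0, "ay": 0, "az": 0}
    - {"gripper": 0, "dx": -0.2, "dy": -0.97, "dz": 0, "ax": 0, "ay": 0, "az": 0}
    - {"gripper": 0, "dx": -0.21, "dy": -1, "dz": 0, "ax": 0, "ay": 0, "az": 0}
    - {"gripper": 0, "dx": -0.21, "dy": -1, "dz": 0, "ax": 0, "ay": 0, "az": 0}
    - {"gripper": 0, "dx": -0.21, "dy": -1, "dz": 0, "ax": 0, "ay": 0, "az": 0}

```text
time_s: 24.95
eef_pos: [0.4812, 0.2128, 0.2096]
ee_rot: [0.986, 0.165, 0.0, 0.0]
ft_force: [-0.6, -0.3, -3.5]
grip_width: 0.015
```

Run:
```python
from h import *
where();go([.474,.2283,.152],19.05)
```

```text
t 24.95 tcp [0.4812 0.2128 0.2096] yaw 19.01 toolz [ 4.e-04 -4.e-04 -1.e+00] F [-0.63 -0.32 -3.54] w 0.015 q [ 0.28  0.03  1.87 -0.    1.25 -0.05]
d [-0.0071 -0.0683  0.2304] a [ 0.0009 -0.0004 -0.0013]
```

>>> send_rows:
  plan:
    - {"gripper": 0, "dx": -0.004, "dy": -0.03, "dz": 0, "ax": 0, "ay": 0, "az": 0}
    - {"gripper": 0, "dx": -0.007, "dy": -0.06, "dz": 0.02, "ax": 0, "ay": 0, "az": 0}
    - {"gripper": 0, "dx": -0.007, "dy": -0.068, "dz": 0.07, "ax": 0, "ay": 0, "az": 0}
    - {"gripper": 0, "dx": -0.007, "dy": -0.068, "dz": 0.13, "ax": 0, "ay": 0, "az": 0}
    - {"gripper": 0, "dx": -0.007, "dy": -0.068, "dz": 0.18, "ax": 0, "ay": 0, "az": 0}
    - {"gripper": 0, "dx": -0.007, "dy": -0.068, "dz": 0.22, "ax": 0, "ay": 0, "az": 0}
    - {"gripper": 0, "dx": -0.007, "dy": -0.068, "dz": 0.22, "ax": 0, "ay": 0, "az": 0}
    - {"gripper": 0, "dx": -0.007, "dy": -0.068, "dz": 0.22, "ax": 0, "ay": 0, "az": 0}
    - {"gripper": 0, "dx": -0.007, "dy": -0.068, "dz": 0.22, "ax": 0, "ay": 0, "az": 0}
    - {"gripper": 0, "dx": -0.007, "dy": -0.068, "dz": 0.22, "ax": 0, "ay": 0, "az": 0}

```text
time_s: 26.2
eef_pos: [0.474, 0.229, 0.1552]
ee_rot: [0.986, 0.166, 0.001, -0.0]
ft_force: [-0.6, 0.7, -3.0]
grip_width: 0.0151
```

Run:
```python
from h import *
C,im=look(["stand"],"w8.png");go([.474,.2283,.114],19.05)
out=[cv2.resize(im[150:230,218:298],(400,400),interpolation=cv2.INTER_CUBIC)]
c=r.capture("side");p=proj(cam(c),[.474,.228,.07]).astype(int);print(p)
out.append(cv2.resize(c["img"][p[1]-30:p[1]+30,p[0]-30:p[0]+30],(400,400),interpolation=cv2.INTER_CUBIC))
save(np.hstack(out),"ins.png")
```

```text
t 26.2 tcp [0.474  0.229  0.1552] yaw 19.05 toolz [ 1.1e-03  4.0e-04 -1.0e+00] F [-0.62  0.7  -3.04] w 0.0151 q [ 0.32  0.09  1.91  0.    1.14 -0.02]
stand [([256.2, 179.3], 0.76, [0.4737, 0.2248])]
d [-0.0005  0.0027  0.1637] a [ 0.     -0.0014  0.0002]
[226 233]
```

View pics/ins.png

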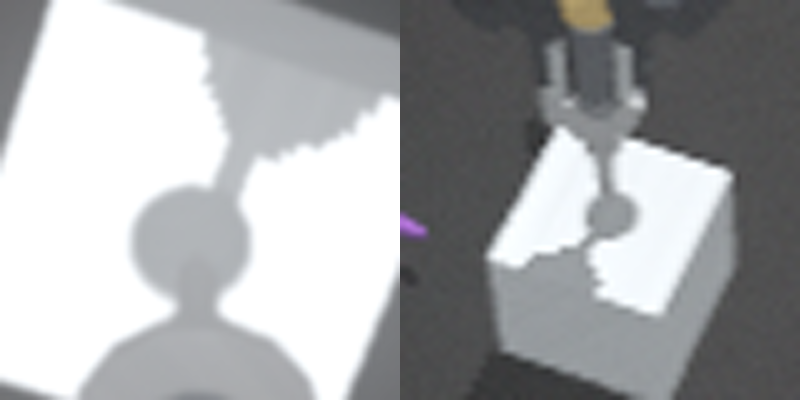

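The hole centre is at crop (191,243) and the tip at (196,256). At 11 mm height that puts the tip about 2 mm too far in +y and 0.8 mm in tool x. My stand estimate of y≈0.2268 agrees, so I'll correct and go in.

>>> send_rows:
  plan:
    - {"gripper": 0, "dx": -0.004, "dy": 0.008, "dz": 0, "ax": 0, "ay": 0, "az": 0}
    - {"gripper": 0, "dx": -0.004, "dy": 0.008, "dz": 0.01, "ax": 0, "ay": 0, "az": 0}
    - {"gripper": 0, "dx": -0.004, "dy": 0.008, "dz": 0.04, "ax": 0, "ay": 0, "az": 0}
    - {"gripper": 0, "dx": -0.004, "dy": 0.008, "dz": 0.08, "ax": 0, "ay": 0, "az": 0}
    - {"gripper": 0, "dx": -0.004, "dy": 0.008, "dz": 0.12, "ax": 0, "ay": 0, "az": 0}
    - {"gripper": 0, "dx": -0.004, "dy": 0.008, "dz": 0.15, "ax": 0, "ay": 0, "az": 0}
    - {"gripper": 0, "dx": -0.004, "dy": 0.008, "dz": 0.17, "ax": 0, "ay": 0, "az": 0}
    - {"gripper": 0, "dx": -0.004, "dy": 0.008, "dz": 0.17, "ax": 0, "ay": 0, "az": 0}
    - {"gripper": 0, "dx": -0.004, "dy": 0.008, "dz": 0.17, "ax": 0, "ay": 0, "az": 0}
    - {"gripper": 0, "dx": -0.004, "dy": 0.008, "dz": 0.17, "ax": 0, "ay": 0, "az": 0}

```text
time_s: 27.6
eef_pos: [0.4738, 0.2268, 0.1126]
ee_rot: [0.986, 0.166, 0.001, -0.0]
ft_force: [-0.6, -1.2, -3.8]
grip_width: 0.0148
```

Run:
```python
from h import *
where();go([.4738,.2272,.086],19.05)
```

```text
t 27.6 tcp [0.4738 0.2268 0.1126] yaw 19.06 toolz [ 1.e-03  3.e-04 -1.e+00] F [-0.61 -1.22 -3.83] w 0.0148 q [ 0.31  0.14  1.94  0.    1.06 -0.02]
d [ 0.0005 -0.0014  0.1062] a [ 0.     -0.002   0.0002]
```

>>> send_rows:
  plan:
    - {"gripper": 0, "dx": 0, "dy": 0, "dz": 0.01, "ax": 0, "ay": 0, "az": 0}
    - {"gripper": 0, "dx": 0, "dy": 0, "dz": 0.018, "ax": 0, "ay": 0, "az": 0}
    - {"gripper": 0, "dx": 0, "dy": 0, "dz": 0.024, "ax": 0, "ay": 0, "az": 0}
    - {"gripper": 0, "dx": 0, "dy": 0, "dz": 0.028, "ax": 0, "ay": 0, "az": 0}
    - {"gripper": 0, "dx": 0, "dy": 0, "dz": 0.032, "ax": 0, "ay": 0, "az": 0}
    - {"gripper": 0, "dx": 0, "dy": 0, "dz": 0.036, "ax": 0, "ay": 0, "az": 0}
    - {"gripper": 0, "dx": 0, "dy": 0, "dz": 0.04, "ax": 0, "ay": 0, "az": 0}
    - {"gripper": 0, "dx": 0, "dy": 0, "dz": 0.04, "ax": 0, "ay": 0, "az": 0}
    - {"gripper": 0, "dx": 0, "dy": 0, "dz": 0.04, "ax": 0, "ay": 0, "az": 0}
    - {"gripper": 0, "dx": 0, "dy": 0, "dz": 0.04, "ax": 0, "ay": 0, "az": 0}

```text
time_s: 28.85
eef_pos: [0.4734, 0.2267, 0.1021]
ee_rot: [0.986, 0.165, 0.0, -0.0]
ft_force: [-0.6, 0.7, -2.8]
grip_width: 0.0147
```

>>> send_rows:
  plan:
    - {"gripper": 0, "dx": 0, "dy": 0, "dz": 0.01, "ax": 0, "ay": 0, "az": 0}
    - {"gripper": 0, "dx": 0, "dy": 0, "dz": 0.02, "ax": 0, "ay": 0, "az": 0}
    - {"gripper": 0, "dx": 0, "dy": 0, "dz": 0.03, "ax": 0, "ay": 0, "az": 0}
    - {"gripper": 0, "dx": 0, "dy": 0, "dz": 0.04, "ax": 0, "ay": 0, "az": 0}
    - {"gripper": 0, "dx": 0, "dy": 0, "dz": 0.048, "ax": 0, "ay": 0, "az": 0}
    - {"gripper": 0, "dx": 0, "dy": 0, "dz": 0.056, "ax": 0, "ay": 0, "az": 0}
    - {"gripper": 0, "dx": 0, "dy": 0, "dz": 0.064, "ax": 0, "ay": 0, "az": 0}
    - {"gripper": 0, "dx": 0, "dy": 0, "dz": 0.064, "ax": 0, "ay": 0, "az": 0}
    - {"gripper": 0, "dx": 0, "dy": 0, "dz": 0.064, "ax": 0, "ay": 0, "az": 0}
    - {"gripper": 0, "dx": 0, "dy": 0, "dz": 0.064, "ax": 0, "ay": 0, "az": 0}

```text
time_s: 30.1
eef_pos: [0.4734, 0.2267, 0.0862]
ee_rot: [0.986, 0.165, 0.0, -0.0]
ft_force: [0.3, -1.3, -4.6]
grip_width: 0.0149
```

>>> send_rows:
  plan:
    - {"gripper": 0, "dx": 0, "dy": 0, "dz": 0.002, "ax": 0, "ay": 0, "az": 0}
    - {"gripper": 0, "dx": 0, "dy": 0, "dz": 0.004, "ax": 0, "ay": 0, "az": 0}
    - {"gripper": 0, "dx": 0, "dy": 0, "dz": 0.006, "ax": 0, "ay": 0, "az": 0}
    - {"gripper": 0, "dx": 0, "dy": 0, "dz": 0.007, "ax": 0, "ay": 0, "az": 0}
    - {"gripper": 0, "dx": 0, "dy": 0, "dz": 0.008, "ax": 0, "ay": 0, "az": 0}
    - {"gripper": 0, "dx": 0, "dy": 0, "dz": 0.008, "ax": 0, "ay": 0, "az": 0}
    - {"gripper": 0, "dx": 0, "dy": 0, "dz": 0.008, "ax": 0, "ay": 0, "az": 0}
    - {"gripper": 0, "dx": 0, "dy": 0, "dz": 0.008, "ax": 0, "ay": 0, "az": 0}
    - {"gripper": 0, "dx": 0, "dy": 0, "dz": 0.008, "ax": 0, "ay": 0, "az": 0}
    - {"gripper": 0, "dx": 0, "dy": 0, "dz": 0.008, "ax": 0, "ay": 0, "az": 0}

```text
time_s: 31.35
eef_pos: [0.4734, 0.2267, 0.0844]
ee_rot: [0.986, 0.166, -0.0, 0.0]
ft_force: [-2.6, -1.5, 3.1]
grip_width: 0.0149
```

The flange is down: contact of about 7 N at TCP z 0.0844, the same height as when it was grasped. Releasing, then rising.

>>> send_rows:
  plan:
    - {"gripper": 0, "dx": 0, "dy": 0, "dz": -0.002, "ax": 0, "ay": 0, "az": 0}
    - {"gripper": 0, "dx": 0, "dy": 0, "dz": -0.002, "ax": 0, "ay": 0, "az": 0}
    - {"gripper": 0.3, "dx": 0, "dy": 0, "dz": -0.002, "ax": 0, "ay": 0, "az": 0}
    - {"gripper": 0.4, "dx": 0, "dy": 0, "dz": -0.002, "ax": 0, "ay": 0, "az": 0}
    - {"gripper": 0.6, "dx": 0, "dy": 0, "dz": -0.002, "ax": 0, "ay": 0, "az": 0}
    - {"gripper": 0.8, "dx": 0, "dy": 0, "dz": -0.002, "ax": 0, "ay": 0, "az": 0}
    - {"gripper": 1, "dx": 0, "dy": 0, "dz": -0.002, "ax": 0, "ay": 0, "az": 0}
    - {"gripper": 1, "dx": 0, "dy": 0, "dz": -0.002, "ax": 0, "ay": 0, "az": 0}
    - {"gripper": 1, "dx": 0, "dy": 0, "dz": -0.002, "ax": 0, "ay": 0, "az": 0}
    - {"gripper": 1, "dx": 0, "dy": 0, "dz": -0.002, "ax": 0, "ay": 0, "az": 0}

```text
time_s: 32.6
eef_pos: [0.4733, 0.2267, 0.0846]
ee_rot: [0.986, 0.166, 0.0, -0.0]
ft_force: [-0.7, 0.5, -0.3]
grip_width: 0.0854
```

>>> send_rows:
  plan:
    - {"gripper": 1, "dx": 0, "dy": 0, "dz": -0.03, "ax": 0, "ay": 0, "az": 0}
    - {"gripper": 1, "dx": 0, "dy": 0, "dz": -0.1, "ax": 0, "ay": 0, "az": 0}
    - {"gripper": 1, "dx": 0, "dy": 0, "dz": -0.2, "ax": 0, "ay": 0, "az": 0}
    - {"gripper": 1, "dx": 0, "dy": 0, "dz": -0.32, "ax": 0, "ay": 0, "az": 0}
    - {"gripper": 1, "dx": 0, "dy": 0, "dz": -0.45, "ax": 0, "ay": 0, "az": 0}
    - {"gripper": 1, "dx": 0, "dy": 0, "dz": -0.57, "ax": 0, "ay": 0, "az": 0}
    - {"gripper": 1, "dx": 0, "dy": 0, "dz": -0.66, "ax": 0, "ay": 0, "az": 0}
    - {"gripper": 1, "dx": 0, "dy": 0, "dz": -0.7, "ax": 0, "ay": 0, "az": 0}
    - {"gripper": 1, "dx": 0, "dy": 0, "dz": -0.7, "ax": 0, "ay": 0, "az": 0}
    - {"gripper": 1, "dx": 0, "dy": 0, "dz": -0.7, "ax": 0, "ay": 0, "az": 0}

```text
time_s: 33.85
eef_pos: [0.4726, 0.2264, 0.2585]
ee_rot: [0.986, 0.166, -0.001, 0.0]
ft_force: [-0.1, 0.5, -0.1]
grip_width: 0.0854
```

Run:
```python
from h import *
C,im=look(["stand","punch_grip","punch_flange","blank","mark"],"w9.png")
out=[cv2.resize(im[90:250,180:340],(400,400),interpolation=cv2.INTER_CUBIC)]
c=r.capture("side");p=proj(cam(c),[.474,.228,.09]).astype(int)
out.append(cv2.resize(c["img"][p[1]-40:p[1]+40,p[0]-40:p[0]+40],(400,400),interpolation=cv2.INTER_CUBIC))
print([(d["at"],d["score"]) for d in r.spot_point("side","mark")])
save(np.hstack(out),"end.png")
```

```text
t 33.85 tcp [0.4726 0.2264 0.2585] yaw 19.06 toolz [-1.9e-03 -7.0e-04 -1.0e+00] F [-0.08  0.47 -0.05] w 0.0854 q [ 0.31 -0.02  1.82 -0.    1.34 -0.02]
stand [([258.1, 156.3], 0.63, [0.4726, 0.227])]
punch_grip [([373.0, 198.2], 0.92, [0.6024, 0.2435]), ([257.8, 173.9], 0.87, [0.4716, 0.2279])]
punch_flange [([153.0, 118.7], 0.94, [0.3398, 0.2417]), ([257.8, 166.4], 0.83, [0.4718, 0.2277]), ([348.8, 186.4], 0.72, [0.5859, 0.2405])]
blank [([279.3, 318.0], 0.88, [0.5911, -0.0097])]
mark [([294.3, 320.6], 0.78, [0.6136, -0.0018])]
[([213.1, 164.1], 0.69)]
```

View pics/end.png

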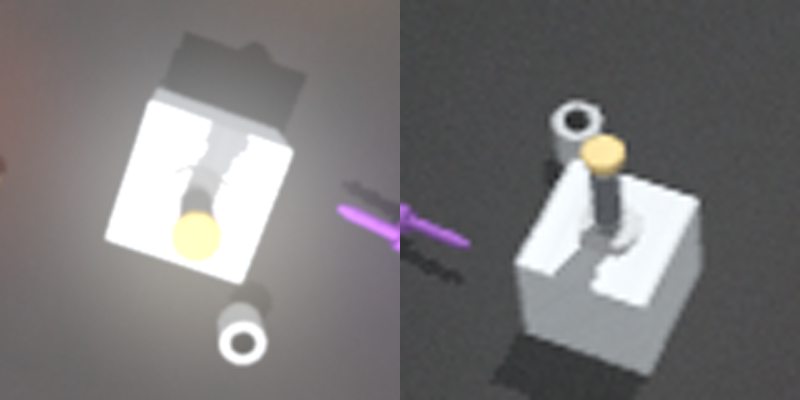

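The punch stands upright in its stand with the flange down. Its cap is at crop (197,236) in the wrist view and (603,154) in the side view, and the gripper is open well above it. Handing in.

```bash
python3 -c "
from workcell import r
print(r.job_done())"
```

```text
the job is handed in; nothing more can be done
None
```

The centre punch snapped on the scribed cross and is back upright in its own stand. I handed the job in at about 34 s of the 64 s allowed; no verdict was reported.

- **Snap:** I lowered the punch until I felt the touch, at TCP z ≈ 0.109 with about 3.4 N, then pressed in small steps. Net force built to about 12.6 N, then fell to about 9 N as the tool jumped down 1.8 mm, so I lifted straight off. The last move and three readings, about 1.4 s in all, came before the lift.
- **Position on the cross:** In the wrist picture at touch, the tip was within about 1 pixel (under 1 mm) of the cross. The side view agreed roughly.
- **Return:** The flange met the stand at TCP z 0.0844, against 0.0843 when I took the punch out. After release the pictures show the punch upright, with the gripper open and about 0.17 m higher.
- **Blank and other things:** The wrist picture after lifting shows the blank lying as before. I touched nothing else and saw nothing else moved in the pictures I looked at.
- **Disagreements:**
  - The network's cross position varied by several mm between views, so I relied on the pictures for alignment.
  - Before insertion, a wrist picture showed the punch about 2 mm off the hole centre in y, and I corrected that before going in.
  - The gripper read about 15 mm on the 16 mm barrel.

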